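Tighten the lock screw of a knee-brace hinge with the flat driver

TASK

The slotted lock screw in the hinge of the knee-brace bars has been left loose: take the flat driver out of its pine stand and, with the blade well down in the screw's slot, turn the screw clockwise until it is tight and goes no further. Then lower the driver back into its stand, without dropping it, so that it hangs upright, and leave everything else on the counter where it is.

Things in the scene. Friction and masses are not known exactly. Their poses are not given: they have to be found in the camera images.
- driver_grip (a point): Point to hold the flat driver by, on the axis of its black square handle (26 x 26 mm over its flats, 66 mm long: this point is 41 mm above the handle's flat shoulder, 29 mm below its butt end). Driver 165 mm long, about 130 g; it hangs blade down in the pine stand, shoulder on the stand's top. z runs along it to the butt (up); x, y are square to the flats, x is along the blade's width.
- driver_tip (a point): Middle of the blade's end edge, 136 mm straight below driver_grip along the driver. The parallel-ground blade is 12 mm wide (along x), 2.2 mm thick (along y) and 10 mm long; above it the shank is 9 mm round and 70 mm long. Same axes as driver_grip.
- screw_head (a point): Centre of the top of the lock screw's round steel head, 21 mm across, 44 mm above the counter, screw upright. Slot right across it: 4.5 mm wide, 4.8 mm deep, flat floor. Point and axes belong to the fixed fixture board (120 x 350 mm, y along it; bars, clamps lower than 45 mm), NOT to the turning screw: the slot may point any way and must be seen or felt for with the blade.
- lock_screw (a joint): Turn of the lock screw in rad: 0 = tight against a solid stop, negative = how far it still has to turn clockwise (seen from above); 0.9 to 1.5 rad to go at the start. It turns stiffly (about 0.07 N m), stays where it is left, and its head does not noticeably rise or sink.
- stand_hole (a point): Middle of the top of the 17 mm round hole, rim chamfered 3 mm, through the 22 mm top board of the fixed pine driver stand (90 x 90 mm, top 115 mm above the counter, open below to 10 mm above the counter). z up. The hanging driver's shank passes through it and driver_grip is 41 mm above this point.
- stay_stand: Slotted pine block 60 x 180 x 45 mm (180 mm along y), fixed, origin under its centre; it holds four upright aluminium stays. Leave alone.
- stay0: Aluminium stay 20 x 3.6 mm, 100 mm long, upright in the stay stand; origin at its foot. Leave alone.
- stay1: The same, 125 mm long.
- stay2: The same, 150 mm long.
- stay3: The same, 175 mm long.
- cot_mid (a point): Scarlet silicone finger cot on a steel mandrel with a round foot of 48 mm, 83 mm tall; point on its axis 40 mm up. Leave alone.
- hammer_head (a point): Small bronze tapping hammer lying on the counter, 170 mm long, 26 mm high; point in the middle of its head, handle towards the point's -x. Leave alone.
- palm_mid (a point): Frosted white plastic palm bar lying on the counter, 28 mm thick, 105 mm long along its x; point at its centre. Leave alone.

How it is judged:
By the outcome, as a careful person would: the job done as asked, in the order asked, and still so for the second after the job is handed in, with the robot touching nothing.
It also fails if it takes over 72 s, if anything falls off the work surface, if the arm or the gripper's body presses on something with over 40 N, if the wrist force passes 120 N, or if a joint passes its speed limit or range.

ROBOT

A 6-joint arm with a two-finger parallel gripper is mounted at the origin on the work surface. World frame = base frame: x ahead of the robot, y to its left, z up, the work surface at z = 0. Lengths are in m, angles in rad, forces in N, time in s.
With the tool pointing down it reaches from about 0.3 to 0.875 m from the base axis. Payload 6.4 kg.
Tool frame: the origin (TCP) lies between the finger pads; the fingertips stand 22 mm ahead of it and the grasp point (between the pads) lies 3 mm ahead of it (bot.tip_extent is the distance from the TCP to the fingertips, in m); z points along the fingers, y is the direction in which the jaws open and shut (so a half turn about z gives the same grasp; the last joint's range is limited). The gripper opens to 88 mm and grips with 3 to 60 N. Pads are 18 mm wide; open, the fingers measure 123 mm over their backs; the gripper's body (75 mm by 187 mm) begins 45 mm behind the grasp point.
Start: joints at [-1.517, 0.181, 1.607, -0, 1.354, -0.206], TCP at [0.148, -0.556, 0.261] pointing down, gripper open.
Joint ranges: [-2.99, 2.99], [-0.89, 2.07], [0.3, 2.58], [-1.14, 4.28], [0, 2.63], [-3.12, 3.12]. Speed limits (rad/s): [2.57, 2.57, 3.01, 3.14, 3.14, 3.14].

INTERFACE

Orientations are given as a unit quaternion [x, y, z, w].
In Python, from plant import sensors, read_camera, bot gives the robot as it stands.
- The arm moves only by the shell command python3 -m inch 'ROWS' [FORCE]. ROWS is a JSON object of lists of equal length, an entry for each row: "twist": the turn, a rotation vector about the world's x, y, z in degrees, a list of three; "dp": the shift along the world's x, y, z in m, a list of three; "gripper": the finger opening in m, from 0 to 0.0881. In form: {"twist": [[wx, wy, wz], ...], "dp": [[tx, ty, tz], ...], "gripper": [gripper, ...]}. A call has 1 to 8 rows; each row shifts and turns the commanded pose from where the row before left it; what a row does not reach is not made up. A row lasts 1/8 s, in which the tool goes at most 62.5 mm and 10.7 degrees, less where a joint would pass 70% of its speed; a pose out of reach is approached as far as the arm can. A call with a gripper value outside its range is refused whole. The fingers move at their own pace and stop on an object; FORCE is the grip in N (left out, the last holds). Time passes only in rows, so rows that do not move let the fingers close. It gives the time, the measured TCP pose, the force and the opening at its end, in the units of the state.
- sensors.get_obs(): the state, without advancing time (a new reading comes with each control period).
- read_camera(name): name is "scene" or "top" or "wrist"; returns a dict with "pixels" (420x560x3 uint8, red, green, blue), "intrinsics" (3x3 intrinsics, pixels), "distortion" ([k1, k2, p1, p2, k3] as OpenCV has them; the pictures are not rectified), "rvec" (rotation vector, rad) and "tvec" (3), from world to camera coordinates, as OpenCV has them. Camera axes: x right, y down, z forward; pixel columns grow to the right and rows downward; lengths in m; the calibration is good to about 2 mm. A picture is of the moment at which its call begins. There is no depth.
- bot.job_done(): hands the job in, once; it reports no verdict.
The state is a dict: "t": time; "joints": joint angles; "joint_velocities": joint speeds; "joint_efforts": joint torques, N m; "eef_pos": TCP position; "tool_rot": TCP orientation; "contact_force": force on the tool from outside, world axes, zero at the start; "ft_torque": the same for the moment, N m; "gripper_width": finger opening in m.
Only numpy, scipy, OpenCV 4.12 (cv2) and the standard library are available. Lean on these libraries where they do the work, as an engineer would, in place of code of your own. Each camera call takes 0.05 s, during which the arm holds its last target.

## Working session

There is one attempt and no reset: what is moved stays moved. The work goes in short steps, Python scripts to look and compute and a shell command to move; the robot and the scene stay as the last step left them, time stands still between calls to the robot, and variables do not carry over. Pictures are saved under pics/ and viewed, and the job is handed in when it is done.

```bash
ls; mkdir -p pics
cat > h.py <<'E'
import numpy as np, cv2
from plant import sensors, read_camera, bot
def snap(name,fn):
    c=read_camera(name); cv2.imwrite('pics/'+fn+'.png',c['pixels'][:,:,::-1]); np.savez('pics/'+fn+'.npz',**c); return c
def load(fn): return dict(np.load('pics/'+fn+'.npz'))
def ray(c,uv):
    n=cv2.undistortPoints(np.array([[uv]],float),c['intrinsics'],c['distortion'])[0,0]
    R=cv2.Rodrigues(c['rvec'])[0]; t=np.ravel(c['tvec'])
    return -R.T@t, R.T@np.array([n[0],n[1],1.])
def onz(c,uv,z):
    o,d=ray(c,uv); return o+d*(z-o[2])/d[2]
def proj(c,p):
    return cv2.projectPoints(np.array([p],float),c['rvec'],c['tvec'],c['intrinsics'],c['distortion'])[0].reshape(-1)
E
python3 - <<'E'
from h import *
for n in ['scene','top','wrist']: snap(n,n+'0')
o=sensors.get_obs(); print(o)
E
```

```text
pics
{'t': 0.15, 'joints': array([-1.51728016e+00,  1.81386413e-01,  1.60773867e+00, -3.08069119e-05,
        1.35382515e+00, -2.06274567e-01]), 'joint_velocities': array([ 4.72648946e-04, -8.81879269e-04, -3.90687974e-03, -1.13355898e-03,
        1.76286643e-03,  8.42268664e-05]), 'joint_efforts': array([ 1.43516278e-03, -4.34228790e+01, -3.42175663e+01,  7.03309360e-02,
        3.55723011e-02, -7.56803456e-05]), 'eef_pos': array([ 0.14770698, -0.55531651,  0.26002724]), 'tool_rot': array([ 9.91574793e-01,  1.29533658e-01,  3.67988037e-05, -6.77958142e-04]), 'contact_force': array([0.33502847, 0.55827242, 0.32131653]), 'ft_torque': array([-0.00082459, -0.03707392, -0.05674138]), 'gripper_width': 0.08825100626258515}
```

View pics/scene0.png

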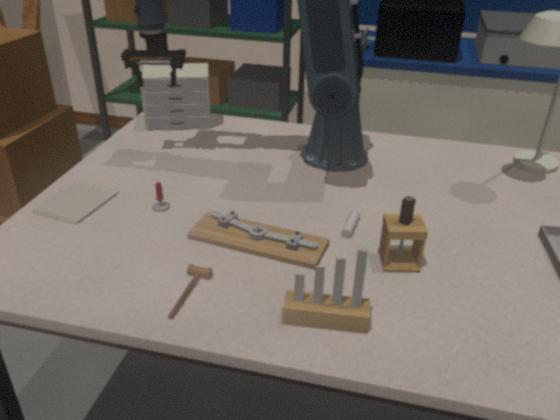

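View pics/top0.png

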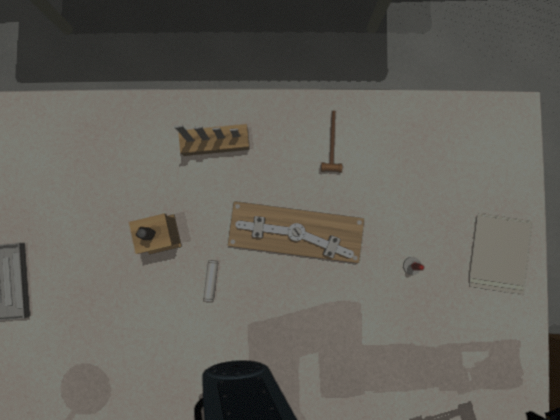

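View pics/wrist0.png

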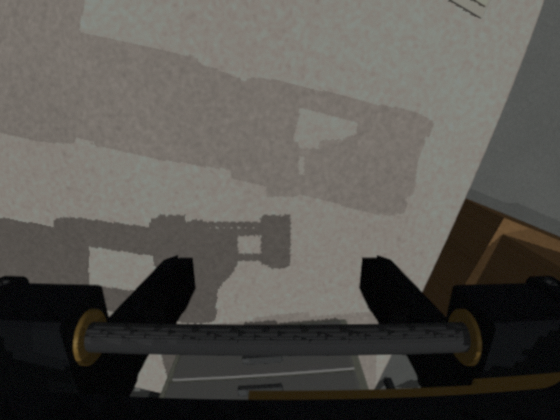

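The scene and top views show the driver in its stand (top ~(150,232)), the board with its screw (top ~(296,232)), and the stays, hammer, cot and palm bar around them. I'll enlarge the details next.

Run:
```python
from h import *
t=load('top0'); s=load('scene0')
a=cv2.resize(t['pixels'][200:265,120:190],None,fx=5.5,fy=5.5,interpolation=cv2.INTER_CUBIC)
b=cv2.resize(t['pixels'][200:265,260:330],None,fx=5.5,fy=5.5,interpolation=cv2.INTER_CUBIC)
cv2.imwrite('pics/z1.png',np.hstack([a,b])[:,:,::-1])
a=cv2.resize(s['pixels'][185:280,370:440],None,fx=5.5,fy=5.5,interpolation=cv2.INTER_CUBIC)
b=cv2.resize(s['pixels'][185:280,225:295],None,fx=5.5,fy=5.5,interpolation=cv2.INTER_CUBIC)
cv2.imwrite('pics/z2.png',np.hstack([a,b])[:,:,::-1])
for uv,z in [((296,232),.044),((152,233),.115),((146,233),.185)]: print(uv,onz(t,uv,z))
for uv,z in [((258,231),.044),((403,224),.115),((408,200),.185)]: print(uv,onz(s,uv,z))
print(ray(t,(280,210)),ray(s,(280,210)), t['intrinsics'],t['distortion'])
```

```text
(296, 232) [ 0.55503417 -0.11487797  0.044     ]
(152, 233) [0.55100035 0.23727152 0.115     ]
(146, 233) [0.55003792 0.23140267 0.185     ]
(258, 231) [ 0.5765278  -0.10722079  0.044     ]
(403, 224) [0.56052925 0.24119675 0.115     ]
(408, 200) [0.56816075 0.24280272 0.185     ]
(array([ 0.53689097, -0.05936969,  1.17540664]), array([ 0.0660089 , -0.01264966, -0.99787766])) (array([1.66953981, 0.1904636 , 0.80223834]), array([-0.83209682, -0.18455887, -0.52311233])) [[439.40374205   0.         273.16300217]
 [  0.         439.40374205 212.59606616]
 [  0.           0.           1.        ]] [-0.05411351  0.          0.          0.          0.        ]
```

View pics/z1.png

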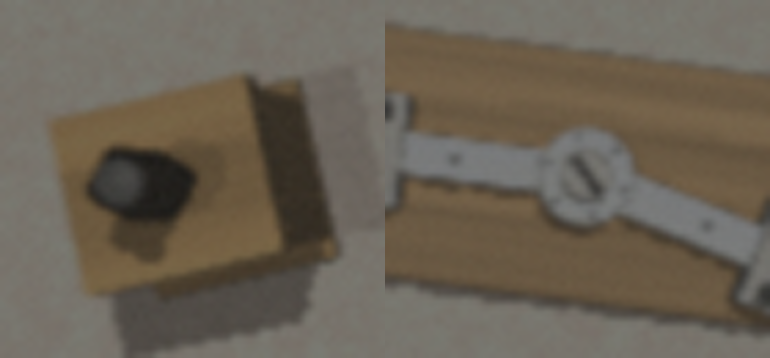

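View pics/z2.png

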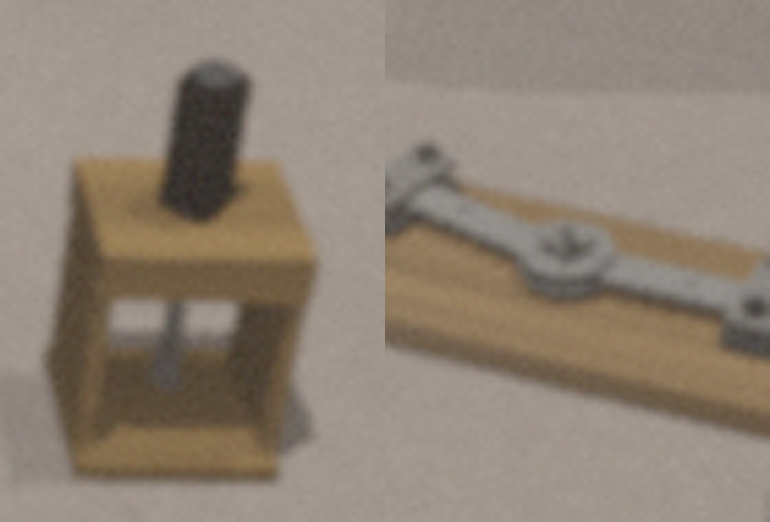

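Slot in the top view runs roughly 35° from world +x towards +y. I'll measure it more closely with the wrist camera, which sits on the way.

Run:
```python
from h import *
from scipy.spatial.transform import Rotation as R
w=load('wrist0'); o=sensors.get_obs()
T=R.from_quat(o['tool_rot']); c,d=ray(w,(280,210))
print('tool axes cols',T.as_matrix().round(3))
print('cam in tool',T.inv().apply(c-o['eef_pos']),'dir',T.inv().apply(d), 'cam x',T.inv().apply(cv2.Rodrigues(w['rvec'])[0][0]))
print(onz(w,(280,210),.044), c)
```

```text
tool axes cols [[ 0.966  0.257 -0.   ]
 [ 0.257 -0.966  0.001]
 [ 0.    -0.001 -1.   ]]
cam in tool [ 8.11932689e-02 -1.94557796e-05 -1.23220528e-01] dir [-0.2960354   0.01092581  0.95524796] cam x [ 5.51080131e-05  9.99999208e-01 -1.25722960e-03]
[ 0.12554216 -0.56490431  0.044     ] [ 0.22618322 -0.53460726  0.38326787]
```

```bash
python3 -m inch '{"twist":[[0,0,0],[0,0,0],[0,0,0],[0,0,0],[0,0,0],[0,0,0],[0,0,0],[0,0,0]],"dp":[[0.042,0.045,-0.006],[0.042,0.045,-0.006],[0.042,0.045,-0.006],[0.042,0.045,-0.006],[0.042,0.045,-0.006],[0.042,0.045,-0.006],[0.042,0.045,-0.006],[0.042,0.045,-0.006]],"gripper":[0.06,0.06,0.06,0.06,0.06,0.06,0.06,0.06]}'
python3 -m inch '{"twist":[[0,0,0],[0,0,0],[0,0,0],[0,0,0]],"dp":[[0.042,0.045,-0.006],[0.042,0.043,-0.006],[0,0,0],[0,0,0]],"gripper":[0.06,0.06,0.06,0.06]}'
python3 - <<'E'
from h import *
c=snap('wrist','w1'); print(sensors.get_obs()['joints'])
E
```

```text
t: 1.15
eef_pos: [0.4848, -0.194, 0.2126]
tool_rot: [0.992, 0.13, 0.0, 0.0]
contact_force: [0.4, -0.9, 0.8]
gripper_width: 0.0601
t: 1.65
eef_pos: [0.5673, -0.1075, 0.2002]
tool_rot: [0.992, 0.13, -0.001, -0.0]
contact_force: [-0.3, -0.9, -0.9]
gripper_width: 0.0602
[-3.93861358e-01  2.46307113e-01  1.65623898e+00 -3.57512280e-04
  1.23973974e+00  9.17679581e-01]
```

View pics/w1.png

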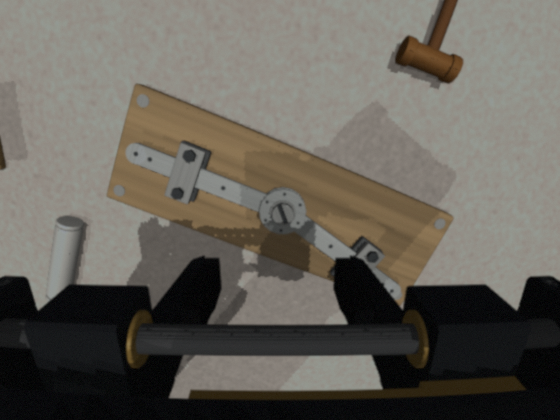

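Clear view: screw head at about (282,212), slot slanting slightly from upper left to lower right.

Run:
```python
from h import *
c=load('w1'); im=c['pixels']
z=cv2.resize(im[180:245,250:315],None,fx=9,fy=9,interpolation=cv2.INTER_CUBIC); cv2.imwrite('pics/z3.png',z[:,:,::-1])
# rectified patch of plane z=0.044, 0.2mm/px centred on guess; col=x,row=y
p=onz(c,(282,212),.044);print(p)
N=201; g=(np.arange(N)-100)*0.0002
X,Y=np.meshgrid(p[0]+g,p[1]+g); P=np.stack([X,Y,np.full_like(X,.044)],-1).reshape(-1,3)
uv=cv2.projectPoints(P,c['rvec'],c['tvec'],c['intrinsics'],c['distortion'])[0].reshape(N,N,2).astype(np.float32)
r=cv2.remap(im,uv[...,0],uv[...,1],cv2.INTER_CUBIC); cv2.imwrite('pics/z4.png',cv2.resize(r,None,fx=3,fy=3)[:,:,::-1])
```

```text
[ 0.56127209 -0.114441    0.044     ]
```

View pics/z3.png

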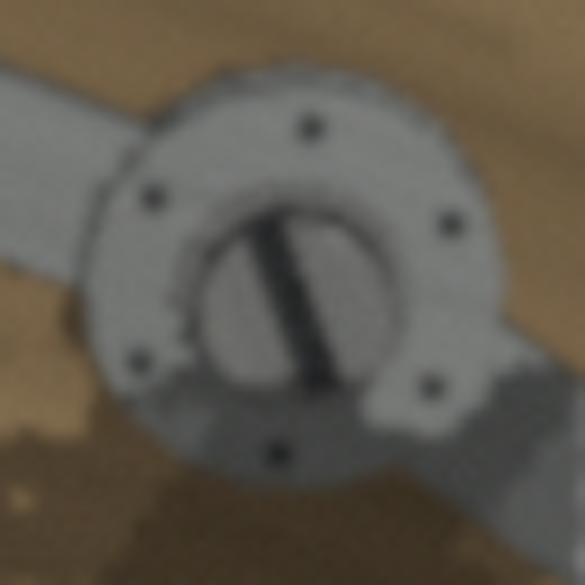

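View pics/z4.png

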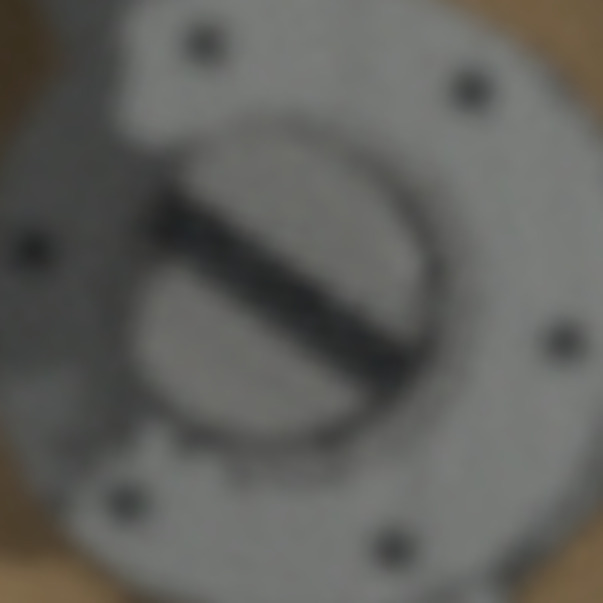

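```bash
cat >> h.py <<'E'
def rect(c,p,half,step,z):
    n=int(half/step); g=np.arange(-n,n+1)*step
    X,Y=np.meshgrid(p[0]+g,p[1]+g); P=np.stack([X,Y,np.full_like(X,z)],-1).reshape(-1,3)
    N=len(g)
    uv=cv2.projectPoints(P,c['rvec'],c['tvec'],c['intrinsics'],c['distortion'])[0].reshape(N,N,2).astype(np.float32)
    return cv2.remap(c['pixels'],uv[...,0],uv[...,1],cv2.INTER_CUBIC)
E
python3 - <<'E'
from h import *
c=load('w1'); p=np.array([.5601,-.1155])
r=rect(c,p,.0085,.0001,.044); g=cv2.cvtColor(r,cv2.COLOR_RGB2GRAY)
n=g.shape[0]; yy,xx=np.mgrid[:n,:n]-n//2
m=((g<75)&(np.hypot(xx,yy)<82)).astype(np.uint8)
print(np.percentile(g,[5,25,50,75]),m.sum())
k,l,st,ce=cv2.connectedComponentsWithStats(m); i=1+np.argmax(st[1:,4]); pts=np.argwhere(l==i)[:,::-1].astype(np.float32)
print(cv2.minAreaRect(pts), st[i]); vx,vy,x0,y0=cv2.fitLine(pts,cv2.DIST_L2,0,.01,.01).ravel()
print('angle',np.degrees(np.arctan2(vy,vx)),'centroid',p+(np.array([x0,y0])-n//2)*1e-4)
E
```

```text
[ 40.  62.  97. 105.] 6971
((81.90411376953125, 90.13264465332031), (163.94580078125, 52.84540557861328), 31.09731674194336) [   4   27  157  125 6971]
angle 34.37596 centroid [ 0.5596621  -0.11501498]
```

Screw at about (0.560, -0.115), slot at about 33.5° from world x. On to the driver.

```bash
python3 -m inch '{"twist":[[0,0,0],[0,0,0],[0,0,0],[0,0,0],[0,0,0],[0,0,0],[0,0,0],[0,0,0]],"dp":[[-0.001,0.04,0.03],[-0.001,0.05,0.03],[-0.001,0.055,0.03],[-0.001,0.055,0.03],[-0.001,0.055,0],[-0.001,0.055,0],[0,0.035,0],[0,0,0]],"gripper":[0.06,0.06,0.06,0.06,0.06,0.06,0.06,0.06]}'
python3 - <<'E'
from h import *
c=snap('wrist','w2'); print(sensors.get_obs()['joints'])
E
```

```text
t: 2.7
eef_pos: [0.5614, 0.2375, 0.3207]
tool_rot: [0.991, 0.13, 0.0, -0.0]
contact_force: [0.6, -0.0, 0.4]
gripper_width: 0.0602
[ 2.03804683e-01  2.14195798e-01  1.44675553e+00 -5.28549419e-04
  1.48070622e+00  1.51490795e+00]
```

View pics/w2.png

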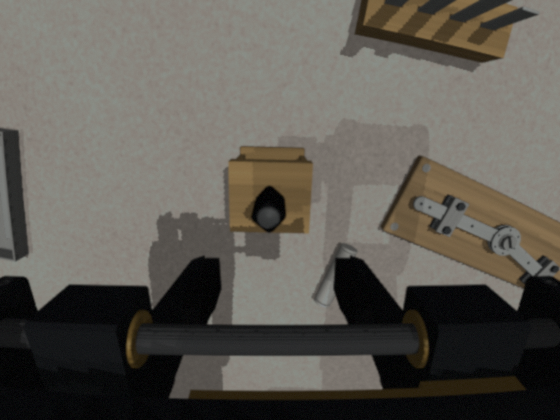

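The stand is centred at about (270,195) in the picture, nearly square to the tool; the handle butt is at (268,213).

Run:
```python
from h import *
c=load('w2')
p=onz(c,(270,197),.115)
r=rect(c,p,.06,.0003,.115); b=rect(c,onz(c,(268,213),.185),.03,.00015,.185)
print(p,onz(c,(268,213),.185)); 
cv2.imwrite('pics/z5.png',np.hstack([r,b])[:,:,::-1]); print(r.shape,b.shape)
z=cv2.resize(c['pixels'][140:240,220:320],None,fx=6,fy=6,interpolation=cv2.INTER_CUBIC); cv2.imwrite('pics/z6.png',cv2.convertScaleAbs(z,alpha=1.8)[:,:,::-1])
```

```text
[0.55386457 0.2428977  0.115     ] [0.55772403 0.24425878 0.185     ]
(401, 401, 3) (401, 401, 3)
```

View pics/z5.png

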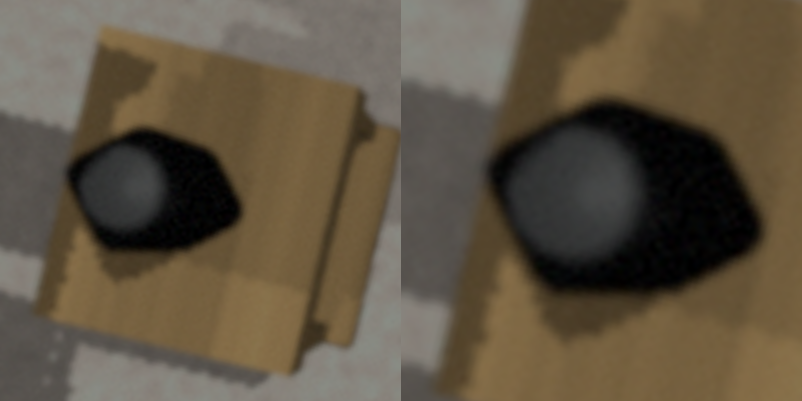

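View pics/z6.png

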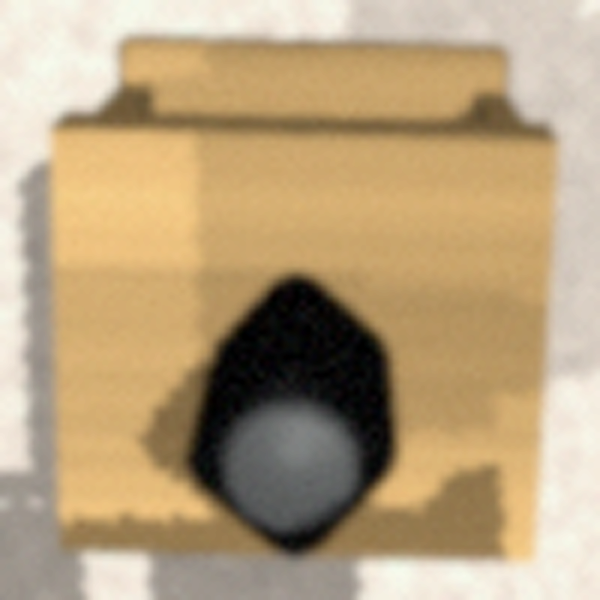

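Handle looks like it is rotated ~45° relative to the stand, with ambiguous bevels. I'll place the camera straight above it for a cleaner look.

```bash
python3 -m inch '{"twist":[[0,0,0],[0,0,0],[0,0,0],[0,0,0]],"dp":[[-0.04,-0.008,-0.025],[-0.043,-0.008,-0.025],[0,0,0],[0,0,0]],"gripper":[0.06,0.06,0.06,0.06]}'
python3 - <<'E'
from h import *
c=snap('wrist','w3')
z=cv2.resize(c['pixels'][40:180,200:340],None,fx=4.2,fy=4.2,interpolation=cv2.INTER_CUBIC); cv2.imwrite('pics/z7.png',cv2.convertScaleAbs(z,alpha=2)[:,:,::-1])
E
```

```text
t: 3.25
eef_pos: [0.48, 0.2196, 0.2717]
tool_rot: [0.992, 0.128, 0.001, 0.0]
contact_force: [0.4, -0.1, 1.0]
gripper_width: 0.0599
```

View pics/z7.png

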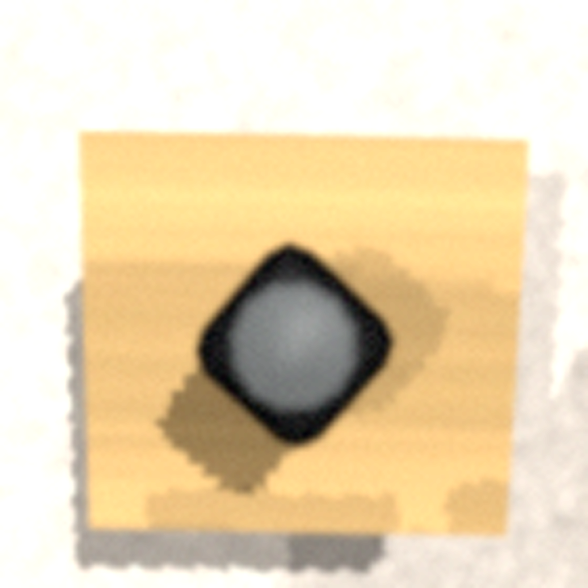

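A clean overhead view: the handle is a rounded square, about 45° to the stand, centred in the crop at (296,343).

Run:
```python
from h import *
c=load('w3')
p=onz(c,(200+296/4.2,40+343/4.2),.181)
for z in (.181,.17):
    r=rect(c,p,.025,.00015,z); g=cv2.cvtColor(r,cv2.COLOR_RGB2GRAY); n=len(g)
    hull=None
    m=(g<22).astype(np.uint8); m=cv2.morphologyEx(m,cv2.MORPH_OPEN,np.ones((5,5)))
    cs=cv2.findContours(m,cv2.RETR_EXTERNAL,cv2.CHAIN_APPROX_NONE)[0]; k=max(cs,key=cv2.contourArea)
    (x,y),(w,h),a=cv2.minAreaRect(k); print(z,p[:2]+(np.array([x,y])-n//2)*.00015,w*.15,h*.15,'ang',a)
cam,_=ray(c,(280,210)); print(cam)
# stand top quad
q=[(80,132),(527,142),(507,533),(90,525)]
Q=np.array([onz(c,(200+u/4.2,40+v/4.2),.115) for u,v in q]); print(Q, Q.mean(0)); print([np.linalg.norm(Q[i]-Q[(i+1)%4]) for i in range(4)], np.degrees(np.arctan2(*(Q[0]-Q[1])[[1,0]])))
r=rect(c,p,.025,.00015,.181); cv2.imwrite('pics/z8.png',r[:,:,::-1]*2)
```

```text
0.181 [0.5523024  0.24337019] 23.790902709960935 24.183201599121094 ang 62.35402297973633
0.17 [0.55198866 0.24349638] 25.059512329101562 25.394869995117187 ang 62.44719314575195
[0.55820185 0.24024591 0.39524086]
[[0.5801046  0.29559243 0.115     ]
 [0.60092107 0.20890398 0.115     ]
 [0.52455377 0.18992135 0.115     ]
 [0.50343701 0.27715266 0.115     ]] [0.55225411 0.2428926  0.115     ]
[np.float64(0.08915275148772726), np.float64(0.07869119910464951), np.float64(0.08975087881867039), np.float64(0.07885393924577447)] 103.50275799801481
```

View pics/z8.png

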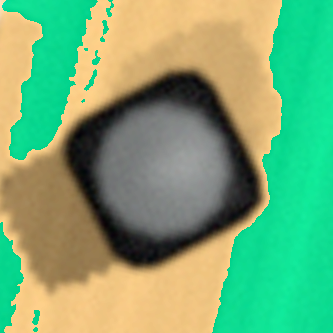

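Driver axis at about (0.552, 0.2435), flats at 62.4°/152.4°. I'll turn the jaws +47.4° so that the last joint has room for the clockwise turn later.

```bash
python3 -m inch '{"twist":[[0,0,9.5],[0,0,9.5],[0,0,9.5],[0,0,9.5],[0,0,9.4],[0,0,0],[0,0,0]],"dp":[[0.02,0.006,0],[0.02,0.006,0],[0.016,0.006,0],[0.016,0.006,0],[0,0,-0.02],[0,0,-0.02],[0,0,0]],"gripper":[0.06,0.06,0.06,0.06,0.06,0.06,0.06]}'
python3 - <<'E'
from h import *
from scipy.spatial.transform import Rotation as R
o=sensors.get_obs(); print(o['eef_pos'],R.from_quat(o['tool_rot']).as_matrix().round(4), o['joints']); 
M=R.from_quat(o['tool_rot']).as_matrix();print('jaw yaw',np.degrees(np.arctan2(M[1,1],M[0,1]))%180)
c=snap('wrist','w4')
E
```

```text
t: 4.18
eef_pos: [0.5503, 0.2445, 0.2287]
tool_rot: [0.857, 0.516, -0.002, -0.001]
contact_force: [0.1, 0.1, 0.0]
gripper_width: 0.06
[0.55026478 0.24445894 0.22866284] [[ 4.684e-01  8.835e-01 -3.300e-03]
 [ 8.835e-01 -4.684e-01 -8.000e-04]
 [-2.200e-03 -2.500e-03 -1.000e+00]] [ 2.21182584e-01  2.71224014e-01  1.56494796e+00 -5.52322518e-05
  1.30878499e+00  7.08626999e-01]
jaw yaw 152.07215617706566
```

View pics/w4.png

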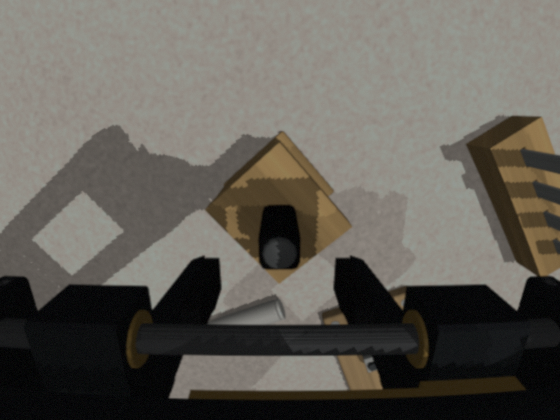

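The handle is squarely between the open jaws (butt at (280,252)). Descend and grip.

```bash
python3 -m inch '{"twist":[[0,0,0],[0,0,0],[0,0,0],[0,0,0],[0,0,0],[0,0,0],[0,0,0],[0,0,0]],"dp":[[0.0015,-0.001,-0.02],[0,0,-0.025],[0,0,-0.0247],[0,0,0],[0,0,0],[0,0,0],[0,0,0],[0,0,0]],"gripper":[0.06,0.06,0.06,0.06,0.02,0.02,0.02,0.02]}' 40
python3 - <<'E'
from h import *
o=sensors.get_obs(); print(o['contact_force'],o['ft_torque'])
E
```

```text
t: 5.22
eef_pos: [0.5525, 0.2442, 0.1616]
tool_rot: [0.856, 0.517, 0.001, 0.0]
contact_force: [-0.9, 1.2, 2.4]
gripper_width: 0.0254
[-0.87783059  1.23255788  2.38924494] [0.00594749 0.14444944 0.02775779]
```

```bash
python3 -m inch '{"twist":[[0,0,0],[0,0,0],[0,0,0],[0,0,0],[0,0,0],[0,0,0],[0,0,0],[0,0,0]],"dp":[[0,0,0.01],[0,0,0.02],[0,0,0.02],[0,0,0.025],[0,0,0.025],[0,0,0.025],[0,0,0.01],[0,0,0]],"gripper":[0.02,0.02,0.02,0.02,0.02,0.02,0.02,0.02]}' 50
python3 - <<'E'
from h import *
c=snap('wrist','w5'); c=snap('scene','s5'); z=cv2.resize(c['pixels'][120:280,330:490],None,fx=3.7,fy=3.7,interpolation=cv2.INTER_CUBIC); cv2.imwrite('pics/z9.png',z[:,:,::-1])
E
```

```text
t: 6.22
eef_pos: [0.5526, 0.2441, 0.2971]
tool_rot: [0.856, 0.517, 0.001, 0.0]
contact_force: [-0.1, 0.5, -1.3]
gripper_width: 0.0256
```

View pics/w5.png

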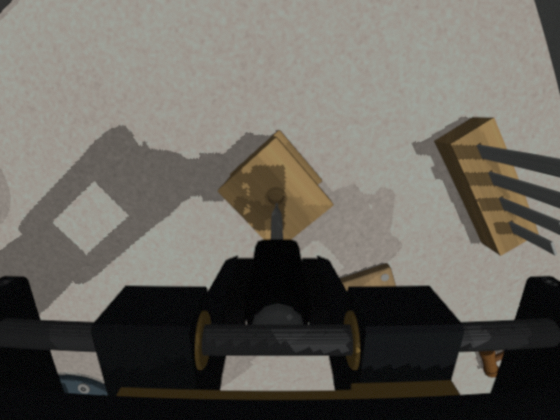

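View pics/z9.png

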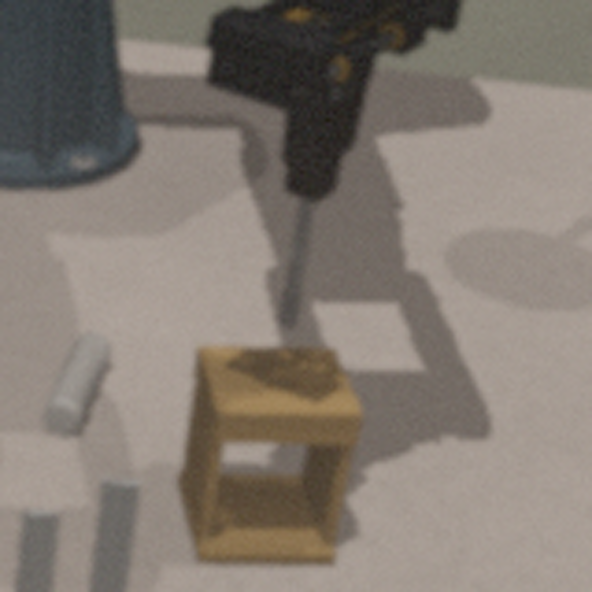

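Driver is lifted clear with the tip above the stand: wrist view shows the shank at (277,225) with the hole behind it at (275,196). Zooming in to see the blade's orientation.

Run:
```python
from h import *
c=load('w5')
z=cv2.resize(c['pixels'][170:250,240:320],None,fx=7.5,fy=7.5,interpolation=cv2.INTER_CUBIC); cv2.imwrite('pics/z10.png',cv2.convertScaleAbs(z,alpha=2)[:,:,::-1])
for u in [(275,196)]: print(onz(c,u,.115))
t=np.array([0.5526,0.2441,0.2971-.1416]); print('exp tip px',proj(c,t))
M=np.array([.4684,.8835,0])
for k in(-.006,.006): print(proj(c,t+k*M), proj(c,t+k*np.array([.8835,-.4684,0])))
```

```text
[0.55248096 0.24516057 0.115     ]
exp tip px [275.52992416 208.48009277]
[275.51373929 214.88927378] [268.78641519 208.46119267]
[275.54641171 201.9858095 ] [282.27257331 208.49934635]
```

View pics/z10.png

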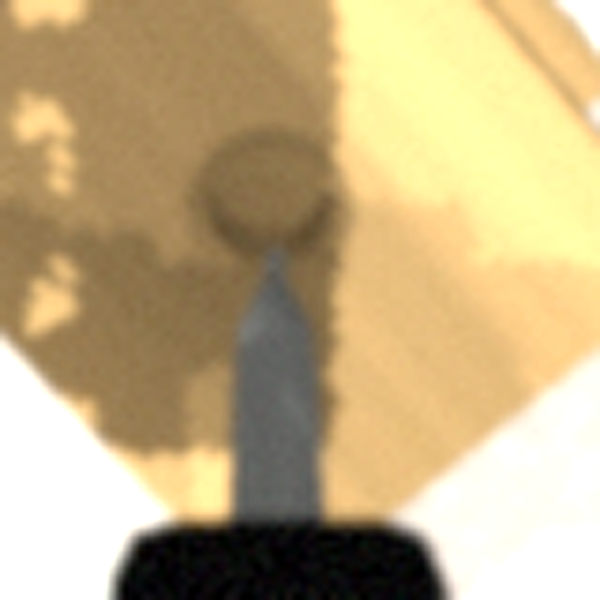

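The blade's width lies along tool x (≈62°). Now move over the screw, turning −28.6° to line up with the slot, tip ~20 mm above the head.

```bash
python3 -m inch '{"twist":[[0,0,-4],[0,0,-4],[0,0,-4],[0,0,-4],[0,0,-4],[0,0,-4],[0,0,-4.6],[0,0,0]],"dp":[[0.001,-0.035,0],[0.001,-0.055,0],[0.001,-0.058,0],[0.001,-0.058,-0.02],[0.001,-0.058,-0.02],[0.0015,-0.055,-0.03],[0.0012,-0.039,-0.02],[0,0,0]],"gripper":[0.02,0.02,0.02,0.02,0.02,0.02,0.02,0.02]}'
python3 -m inch '{"twist":[[0,0,0],[0,0,0]],"dp":[[0,0,0],[0,0,0]],"gripper":[0.02,0.02]}'
python3 - <<'E'
from h import *
from scipy.spatial.transform import Rotation as R
o=sensors.get_obs(); M=R.from_quat(o['tool_rot']).as_matrix();print(o['eef_pos'],M.round(4),'x yaw',np.degrees(np.arctan2(M[1,0],M[0,0])),o['joints'],o['contact_force'],o['ft_torque'])
c=snap('wrist','w6')
z=cv2.resize(c['pixels'][165:245,240:320],None,fx=7.5,fy=7.5,interpolation=cv2.INTER_CUBIC); cv2.imwrite('pics/z11.png',cv2.convertScaleAbs(z,alpha=1.8)[:,:,::-1])
t=o['eef_pos']+M[:,2]*.1416; print('exp tip px',proj(c,t),t)
E
```

```text
t: 7.32
eef_pos: [0.558, -0.1159, 0.2026]
tool_rot: [0.958, 0.288, -0.002, -0.002]
contact_force: [-0.2, 0.0, -1.4]
gripper_width: 0.0256
t: 7.58
eef_pos: [0.5603, -0.1127, 0.2065]
tool_rot: [0.957, 0.291, 0.0, 0.0]
contact_force: [0.1, 0.5, -1.3]
gripper_width: 0.0254
[ 0.56025402 -0.11266042  0.2064953 ] [[ 8.310e-01  5.563e-01  8.000e-04]
 [ 5.563e-01 -8.310e-01 -1.000e-04]
 [ 6.000e-04  5.000e-04 -1.000e+00]] x yaw 33.803487351286975 [-4.06187454e-01  2.26152981e-01  1.66782799e+00  2.48589649e-04
  1.24687258e+00  5.74547831e-01] [ 0.13326116  0.51710092 -1.3035098 ] [ 0.01725776 -0.02030851  0.0711042 ]
exp tip px [276.16913302 208.80280055] [ 0.56036334 -0.11267112  0.06489535]
```

View pics/z11.png

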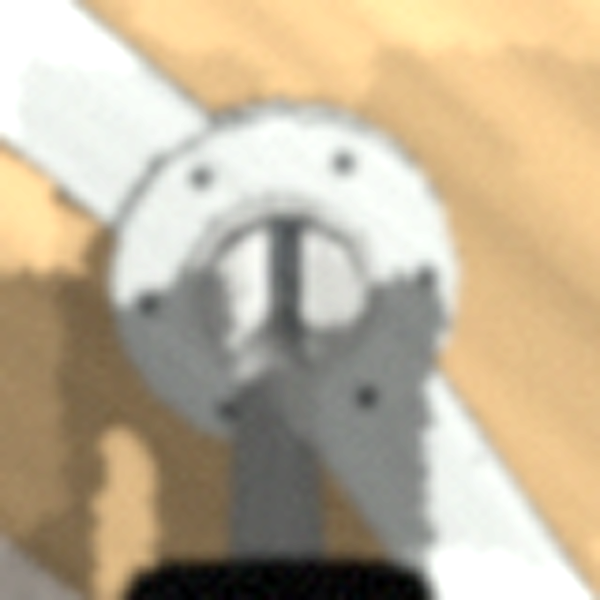

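Run:
```python
from h import *
c=load('w6')
z=cv2.resize(c['pixels'][188:228,256:296],None,fx=15,fy=15,interpolation=cv2.INTER_LANCZOS4); cv2.imwrite('pics/z12.png',cv2.convertScaleAbs(z,alpha=1.5)[:,:,::-1])
t=np.array([.56036,-.11267,.0])
for h in (.0649,.044,.039): print(h,proj(c,t+[0,0,h]))
print(c['intrinsics'])
```

```text
0.0649 [276.16599939 208.80665077]
0.044 [276.17773557 202.40176673]
0.039 [276.18031997 200.99489101]
[[311.30152821   0.         276.97777558]
 [  0.         311.30152821 213.94663552]
 [  0.           0.           1.        ]]
```

View pics/z12.png

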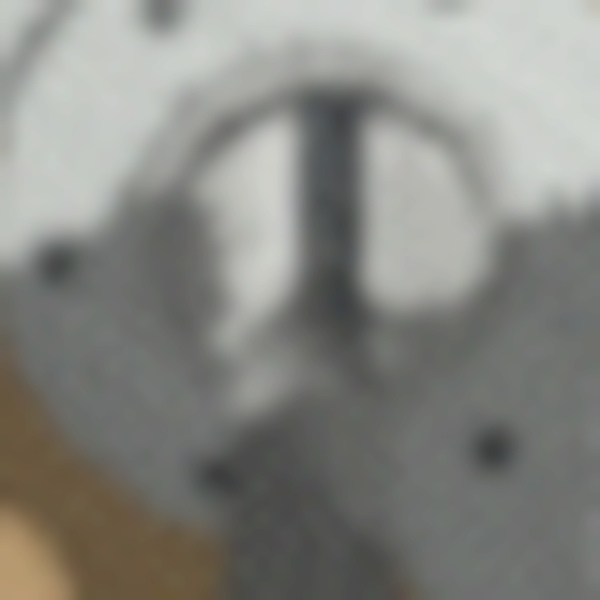

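Slot and blade are parallel; the slot sits ~0.8 mm to tool +y of the blade. I'll correct by (0.1,-0.9) mm and go down.

```bash
python3 -m inch '{"twist":[[0,0,0],[0,0,0],[0,0,0],[0,0,0]],"dp":[[0.0001,-0.0009,-0.006],[0,0,-0.006],[0,0,-0.006],[0,0,0]],"gripper":[0.02,0.02,0.02,0.02]}'
python3 -m inch '{"twist":[[0,0,0],[0,0,0]],"dp":[[0,0,-0.003],[0,0,0]],"gripper":[0.02,0.02]}'
python3 -m inch '{"twist":[[0,0,0],[0,0,0]],"dp":[[0,0,-0.0015],[0,0,0]],"gripper":[0.02,0.02]}'
python3 - <<'E'
from h import *
c=snap('wrist','w7')
z=cv2.resize(c['pixels'][180:230,250:300],None,fx=12,fy=12,interpolation=cv2.INTER_CUBIC); cv2.imwrite('pics/z13.png',cv2.convertScaleAbs(z,alpha=1.5)[:,:,::-1])
E
```

```text
t: 8.12
eef_pos: [0.5595, -0.1145, 0.187]
tool_rot: [0.957, 0.29, -0.001, -0.0]
contact_force: [-0.2, -0.5, -1.4]
gripper_width: 0.0258
t: 8.38
eef_pos: [0.56, -0.1148, 0.1848]
tool_rot: [0.957, 0.29, -0.0, -0.0]
contact_force: [-0.4, -0.1, -1.1]
gripper_width: 0.0256
t: 8.62
eef_pos: [0.56, -0.1148, 0.1834]
tool_rot: [0.957, 0.29, -0.0, -0.0]
contact_force: [-0.2, -0.4, -0.8]
gripper_width: 0.0255
```

View pics/z13.png

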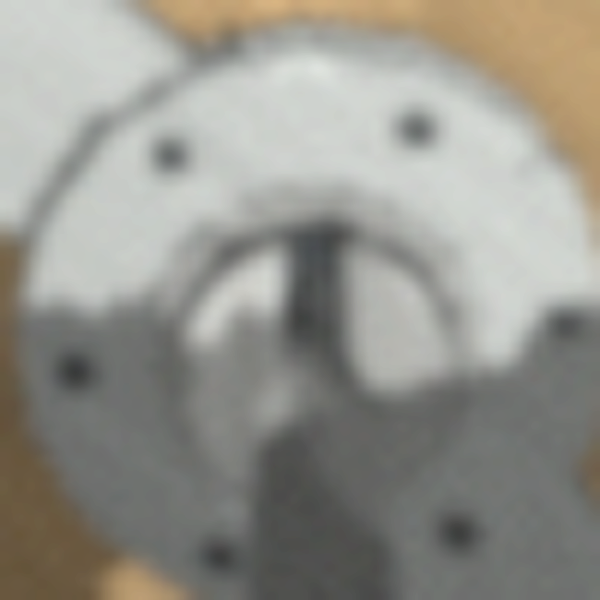

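Blade laterally aligned with the slot (both at col ≈276.6), no contact force yet. Continuing down gently.

```bash
for i in 1 2; do python3 -m inch '{"twist":[[0,0,0],[0,0,0]],"dp":[[0,0,-0.0012],[0,0,0]],"gripper":[0.02,0.02]}'; done
```

```text
t: 8.93
eef_pos: [0.56, -0.1147, 0.1821]
tool_rot: [0.957, 0.29, -0.0, -0.0]
contact_force: [-0.0, -0.3, -0.7]
gripper_width: 0.0257
t: 9.18
eef_pos: [0.5599, -0.1147, 0.1809]
tool_rot: [0.957, 0.29, -0.0, -0.0]
contact_force: [-1.1, -0.5, -1.4]
gripper_width: 0.0256
```

```bash
python3 -m inch '{"twist":[[0,0,0],[0,0,0]],"dp":[[0,0,-0.0012],[0,0,0]],"gripper":[0.02,0.02]}'; python3 -c "
from h import *
o=sensors.get_obs();print(o['eef_pos'],o['contact_force'],o['ft_torque'])"
```

```text
t: 9.43
eef_pos: [0.5603, -0.1148, 0.1805]
tool_rot: [0.957, 0.29, 0.0, 0.0]
contact_force: [-0.8, 0.7, 4.1]
gripper_width: 0.0257
[ 0.56026751 -0.11477438  0.18053325] [-0.76715309  0.71215609  4.12965947] [ 0.20141231  0.37503851 -0.00896958]
```

Floor contact at TCP z 0.1807 (head top would have been 0.1856), so the blade is fully in the slot. Turning clockwise.

```bash
cat > st.py <<'E'
from h import *
from scipy.spatial.transform import Rotation as R
o=sensors.get_obs(); M=R.from_quat(o['tool_rot']).as_matrix()
print(o['eef_pos'].round(4),'F',o['contact_force'].round(2),'T',o['ft_torque'].round(3),'xyaw',np.degrees(np.arctan2(M[1,0],M[0,0])).round(2),'tilt',M[:2,2].round(4),'j6',o['joints'][5].round(3))
E
python3 -m inch '{"twist":[[0,0,-4],[0,0,-5],[0,0,-5],[0,0,-5]],"dp":[[0,0,0],[0,0,0],[0,0,0],[0,0,0]],"gripper":[0.02,0.02,0.02,0.02]}'; python3 st.py
python3 -m inch '{"twist":[[0,0,-5],[0,0,-5],[0,0,-5],[0,0,-5]],"dp":[[0,0,0],[0,0,0],[0,0,0],[0,0,0]],"gripper":[0.02,0.02,0.02,0.02]}'; python3 st.py
```

```text
t: 9.93
eef_pos: [0.5604, -0.1149, 0.1806]
tool_rot: [0.992, 0.126, 0.0, 0.0]
contact_force: [-1.2, -0.5, 4.3]
gripper_width: 0.0256
[ 0.5604 -0.1149  0.1806] F [-1.2  -0.46  4.32] T [0.111 0.246 0.088] xyaw 14.53 tilt [ 0.0009 -0.0004] j6 0.908
t: 10.42
eef_pos: [0.5604, -0.1154, 0.1806]
tool_rot: [0.999, -0.048, 0.001, 0.001]
contact_force: [-1.6, -1.5, 3.8]
gripper_width: 0.0257
[ 0.5604 -0.1154  0.1806] F [-1.55 -1.47  3.81] T [-0.454  0.349  0.121] xyaw -5.46 tilt [ 0.001  -0.0017] j6 1.257
```

```bash
python3 -m inch '{"twist":[[0,0,-5],[0,0,-5],[0,0,-5],[0,0,-5]],"dp":[[0,0,0],[0,0,0],[0,0,0],[0,0,0]],"gripper":[0.02,0.02,0.02,0.02]}'; python3 st.py
python3 -m inch '{"twist":[[0,0,-4],[0,0,-4],[0,0,0]],"dp":[[0,0,0],[0,0,0],[0,0,0]],"gripper":[0.02,0.02,0.02]}'; python3 st.py
python3 - <<'E'
from h import *
c=snap('wrist','w8')
z=cv2.resize(c['pixels'][180:230,250:300],None,fx=12,fy=12,interpolation=cv2.INTER_CUBIC); cv2.imwrite('pics/z14.png',cv2.convertScaleAbs(z,alpha=1.5)[:,:,::-1])
E
```

```text
t: 10.92
eef_pos: [0.5602, -0.116, 0.1806]
tool_rot: [0.975, -0.22, 0.0, 0.001]
contact_force: [-2.5, -3.6, 3.9]
gripper_width: 0.0256
[ 0.5602 -0.116   0.1806] F [-2.48 -3.56  3.89] T [-0.857  0.595  0.117] xyaw -25.46 tilt [ 0.0004 -0.0026] j6 1.606
t: 11.3
eef_pos: [0.5601, -0.1161, 0.1805]
tool_rot: [0.958, -0.286, 0.0, 0.001]
contact_force: [-2.2, -5.2, 4.3]
gripper_width: 0.0258
[ 0.5601 -0.1161  0.1805] F [-2.21 -5.22  4.34] T [-1.327  0.823  0.074] xyaw -33.27 tilt [ 0.0001 -0.0027] j6 1.742
```

View pics/z14.png

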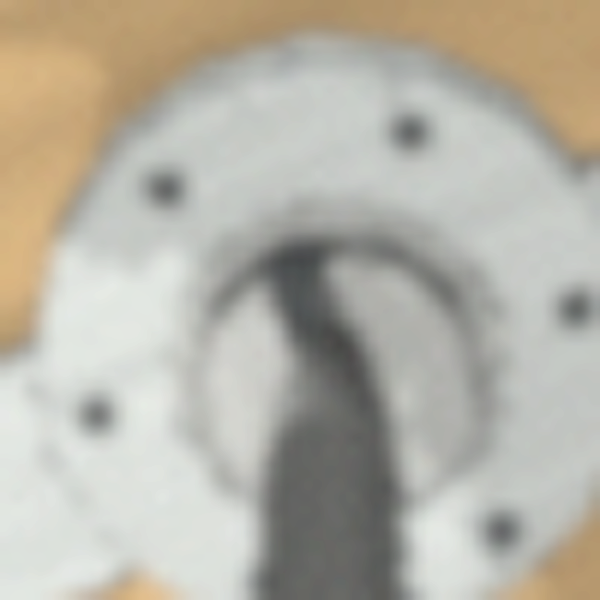

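Blade is seated and the slot follows it; a side force of ~6 N towards -y says the axis is ~1 mm off, so I'll shift with it and continue.

```bash
python3 -m inch '{"twist":[[0,0,0],[0,0,-3],[0,0,-4],[0,0,-4]],"dp":[[-0.0003,-0.001,0],[0,0,0],[0,0,0],[0,0,0]],"gripper":[0.02,0.02,0.02,0.02]}'; python3 st.py
python3 -m inch '{"twist":[[0,0,-4],[0,0,-4],[0,0,0]],"dp":[[0,0,0],[0,0,0],[0,0,0]],"gripper":[0.02,0.02,0.02]}'; python3 st.py
```

```text
t: 11.85
eef_pos: [0.5597, -0.1166, 0.1805]
tool_rot: [0.926, -0.377, 0.0, 0.001]
contact_force: [-3.7, -3.7, 5.4]
gripper_width: 0.0259
[ 0.5597 -0.1166  0.1805] F [-3.74 -3.72  5.41] T [-1.     1.029  0.124] xyaw -44.35 tilt [ 0.     -0.0018] j6 1.933
t: 12.22
eef_pos: [0.5594, -0.1165, 0.1805]
tool_rot: [0.898, -0.44, 0.0, 0.001]
contact_force: [-4.9, -3.2, 7.2]
gripper_width: 0.0253
[ 0.5594 -0.1165  0.1805] F [-4.92 -3.21  7.2 ] T [-0.926  1.238  0.236] xyaw -52.24 tilt [-0.0008 -0.0017] j6 2.071
```

```bash
python3 -m inch '{"twist":[[0,0,0],[0,0,-3],[0,0,0]],"dp":[[-0.0006,-0.0003,0.0003],[0,0,0],[0,0,0]],"gripper":[0.02,0.02,0.02]}'; python3 st.py
python3 -m inch '{"twist":[[0,0,-3],[0,0,0]],"dp":[[0,0,0],[0,0,0]],"gripper":[0.02,0.02]}'; python3 st.py
python3 - <<'E'
from h import *
c=snap('wrist','w9')
z=cv2.resize(c['pixels'][180:230,250:300],None,fx=12,fy=12,interpolation=cv2.INTER_CUBIC); cv2.imwrite('pics/z15.png',cv2.convertScaleAbs(z,alpha=1.5)[:,:,::-1])
E
```

```text
t: 12.6
eef_pos: [0.559, -0.1166, 0.1806]
tool_rot: [0.886, -0.464, 0.0, 0.001]
contact_force: [-3.5, -3.5, 5.5]
gripper_width: 0.026
[ 0.559  -0.1166  0.1806] F [-3.55 -3.53  5.51] T [-0.79   0.905  0.322] xyaw -55.24 tilt [-0.0004 -0.0012] j6 2.123
t: 12.85
eef_pos: [0.5589, -0.1165, 0.1805]
tool_rot: [0.874, -0.487, 0.0, 0.001]
contact_force: [-3.4, -3.7, 5.1]
gripper_width: 0.026
[ 0.5589 -0.1165  0.1805] F [-3.39 -3.68  5.11] T [-0.868  0.998  0.349] xyaw -58.23 tilt [-0.0006 -0.0012] j6 2.175
```

View pics/z15.png

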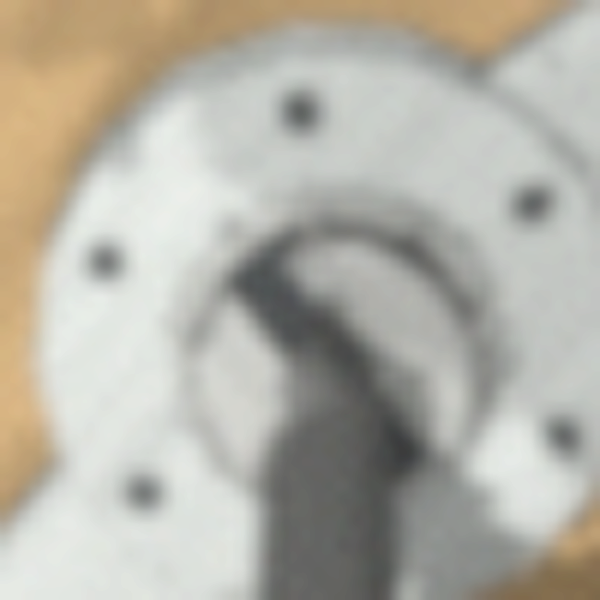

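Run:
```python
from h import *
for f in ('w8','w9'):
    c=load(f); r=rect(c,[.5597,-.1155],.02,.0001,.044); cv2.imwrite(f'pics/r_{f}.png',cv2.convertScaleAbs(r,alpha=1.5)[:,:,::-1])
a=[cv2.imread(f'pics/r_{f}.png') for f in('w8','w9')]
cv2.imwrite('pics/z16.png',np.hstack(a))
```

```text
(no output)
```

View pics/z16.png

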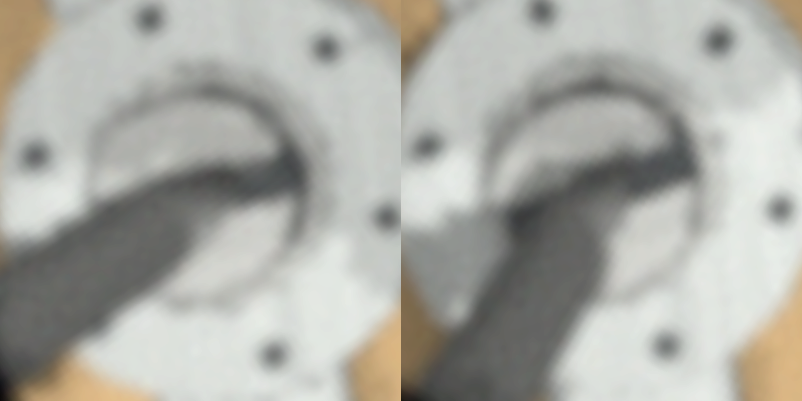

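View pics/w9.png

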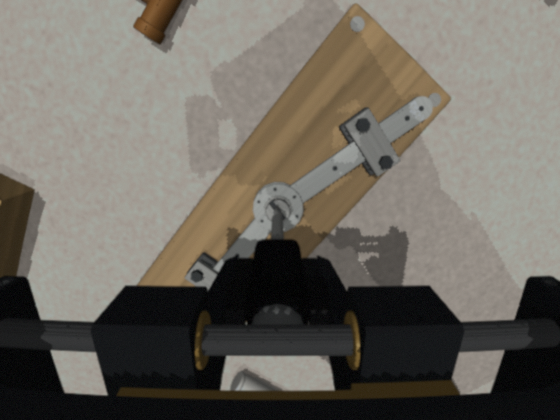

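Rectified, the slot now points at about −18°, i.e. ~52° turned (0.9 rad), while the tool is at −58°: larger lag than slot play allows. I'll check whether the handle has slewed in the jaws.

Run:
```python
from h import *
a=[]
for f in ('w6','w9'):
    c=load(f); a.append(cv2.resize(c['pixels'][180:340,210:345],None,fx=2.9,fy=2.9,interpolation=cv2.INTER_CUBIC))
cv2.imwrite('pics/z17.png',cv2.convertScaleAbs(np.hstack(a),alpha=3)[:,:,::-1])
```

```text
(no output)
```

View pics/z17.png

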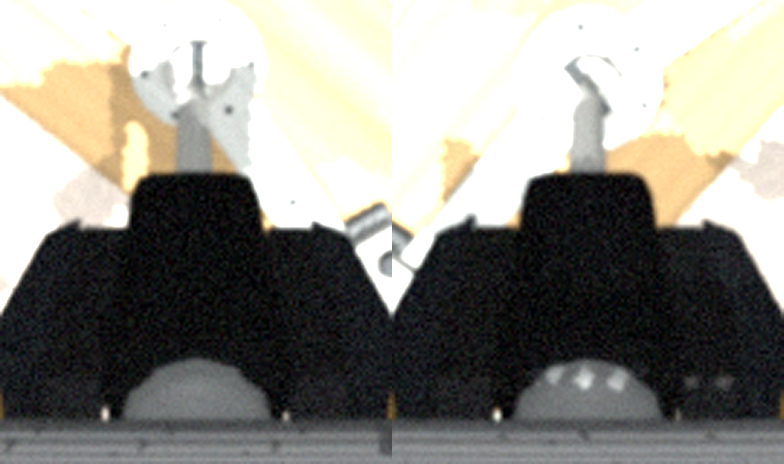

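The handle hasn't slewed noticeably. Torque has climbed 0.12→0.35 N m since about −46°, which suggests the stop. I'll push a little more and watch.

```bash
python3 -m inch '{"twist":[[0,0,-3],[0,0,0]],"dp":[[0,0,0],[0,0,0]],"gripper":[0.02,0.02]}' 60; python3 st.py
python3 -m inch '{"twist":[[0,0,-3],[0,0,0]],"dp":[[0,0,0],[0,0,0]],"gripper":[0.02,0.02]}'; python3 st.py
python3 - <<'E'
from h import *
c=snap('wrist','w10')
r=rect(c,[.5597,-.1155],.015,.00005,.044)
cv2.imwrite('pics/z18.png',cv2.convertScaleAbs(r,alpha=1.5)[:,:,::-1])
E
```

```text
t: 13.15
eef_pos: [0.5588, -0.1165, 0.1805]
tool_rot: [0.861, -0.509, -0.0, 0.001]
contact_force: [-4.8, -3.1, 5.3]
gripper_width: 0.0256
[ 0.5588 -0.1165  0.1805] F [-4.76 -3.05  5.35] T [-0.826  1.002  0.391] xyaw -61.22 tilt [-0.0008 -0.0012] j6 2.227
t: 13.4
eef_pos: [0.5588, -0.1165, 0.1805]
tool_rot: [0.847, -0.532, -0.0, 0.001]
contact_force: [-4.8, -2.8, 6.1]
gripper_width: 0.0255
[ 0.5588 -0.1165  0.1805] F [-4.79 -2.78  6.14] T [-0.818  1.127  0.479] xyaw -64.22 tilt [-0.0009 -0.0012] j6 2.28
```

View pics/z18.png

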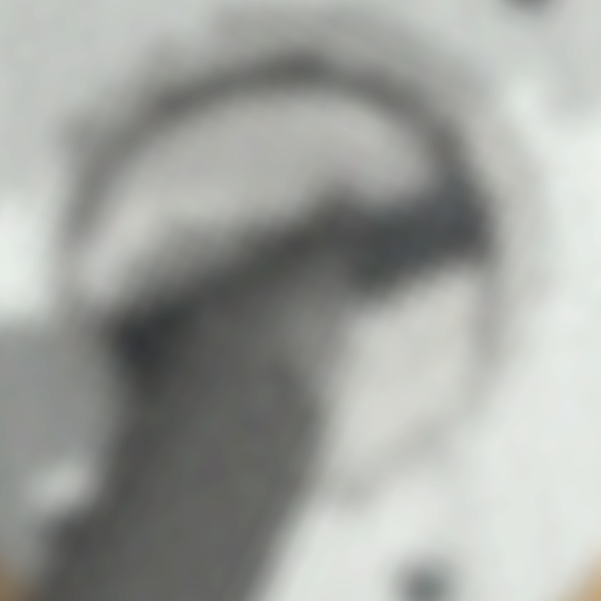

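Run:
```python
from h import *
a=[]
for f,p in (('w8',[.5597,-.1155]),('w10',[.5597,-.1155])):
    c=load(f); r=rect(c,p,.013,.000065,.044); a.append(cv2.convertScaleAbs(r,alpha=1.6))
cv2.imwrite('pics/z19.png',np.hstack(a)[:,:,::-1])
c=load('w10');cv2.imwrite('pics/z20.png',cv2.convertScaleAbs(cv2.resize(c['pixels'][170:350,180:380],None,fx=3.3,fy=3.3,interpolation=cv2.INTER_CUBIC),alpha=5)[:,:,::-1])
```

```text
(no output)
```

View pics/z19.png

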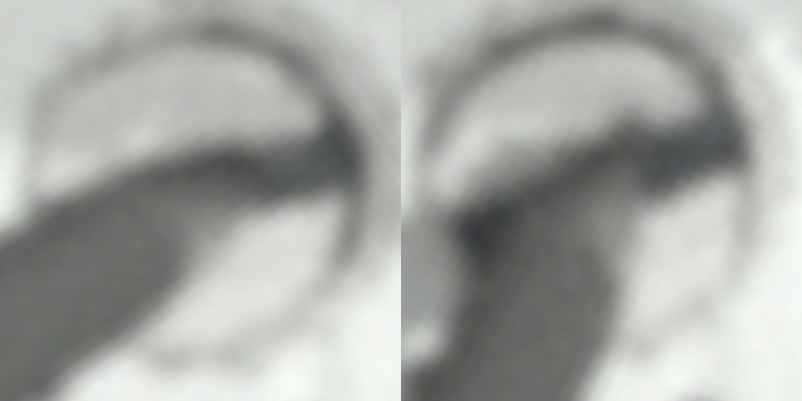

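View pics/z20.png

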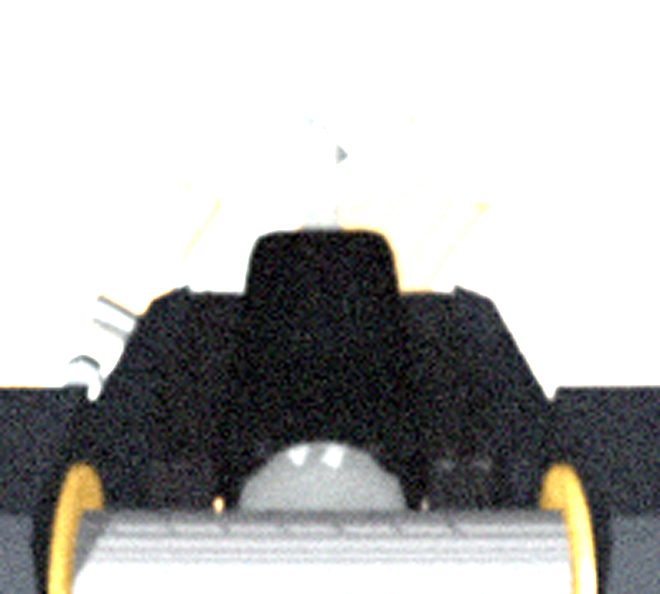

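Slot barely moved (−15°→−18°) between tool yaw −33° and −64°, with torque climbing to 0.48 N m: the screw seems to be on its stop, with windup somewhere in the grip. I'll unwind gradually to read it.

```bash
python3 -m inch '{"twist":[[0,0,5],[0,0,5],[0,0,0]],"dp":[[0,0,0],[0,0,0],[0,0,0]],"gripper":[0.02,0.02,0.02]}' >/dev/null; python3 st.py
python3 -m inch '{"twist":[[0,0,5],[0,0,5],[0,0,0]],"dp":[[0,0,0],[0,0,0],[0,0,0]],"gripper":[0.02,0.02,0.02]}' >/dev/null; python3 st.py
python3 -m inch '{"twist":[[0,0,5],[0,0,0]],"dp":[[0,0,0],[0,0,0]],"gripper":[0.02,0.02]}' >/dev/null; python3 st.py
python3 - <<'E'
from h import *
c=snap('wrist','w11')
a=[]
for f,p in (('w10',[.5597,-.1155]),('w11',[.5597,-.1155])):
    c=load(f); r=rect(c,p,.013,.000065,.044); a.append(cv2.convertScaleAbs(r,alpha=1.6))
cv2.imwrite('pics/z21.png',np.hstack(a)[:,:,::-1])
E
```

```text
[ 0.559  -0.1165  0.1806] F [-3.5  -2.79  5.35] T [-0.847  0.935  0.291] xyaw -54.15 tilt [-0.0004 -0.0012] j6 2.104
[ 0.5592 -0.1165  0.1805] F [-2.95 -4.23  5.09] T [-0.853  0.759  0.103] xyaw -44.29 tilt [ 0.0001 -0.001 ] j6 1.932
[ 0.5594 -0.1165  0.1806] F [-2.86 -3.51  6.47] T [-0.947  0.669  0.067] xyaw -39.4 tilt [ 0.0007 -0.0009] j6 1.846
```

View pics/z21.png

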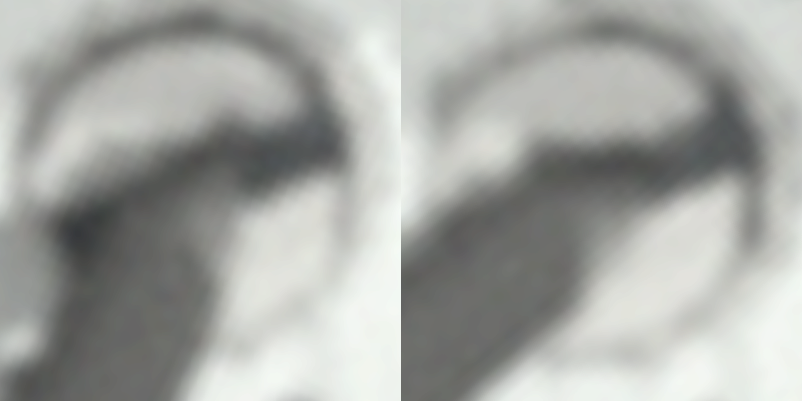

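Fully elastic: the torque fell linearly to ~0 around −37° while the slot stayed put, i.e. solid stop, screw tight (0.48 N m applied vs 0.07 running). Ease to mid-play and lift straight out to confirm.

```bash
python3 -m inch '{"twist":[[0,0,5],[0,0,5],[0,0,3],[0,0,0]],"dp":[[0,0,0],[0,0,0],[0,0,0],[0,0,0]],"gripper":[0.02,0.02,0.02,0.02]}' >/dev/null; python3 st.py
python3 -m inch '{"twist":[[0,0,0],[0,0,0],[0,0,0],[0,0,0]],"dp":[[0,0,0.003],[0,0,0.003],[0,0,0.003],[0,0,0]],"gripper":[0.02,0.02,0.02,0.02]}' >/dev/null; python3 st.py
```

```text
[ 0.5598 -0.1161  0.1805] F [ 0.01 -1.51  4.5 ] T [-0.566 -0.061  0.039] xyaw -26.46 tilt [ 0.0018 -0.0001] j6 1.62
[ 0.5592 -0.1158  0.1893] F [-0.03  0.3  -0.58] T [0.12  0.048 0.056] xyaw -26.33 tilt [0.0003 0.0004] j6 1.618
```

```bash
python3 -m inch '{"twist":[[0,0,0],[0,0,0],[0,0,0],[0,0,0]],"dp":[[0,0,0.01],[0,0,0.015],[0,0,0.015],[0,0,0]],"gripper":[0.02,0.02,0.02,0.02]}' >/dev/null; python3 st.py
python3 - <<'E'
from h import *
c=snap('wrist','w12')
z=cv2.resize(c['pixels'][150:250,230:330],None,fx=4.0,fy=4.0,interpolation=cv2.INTER_CUBIC)
r=rect(c,[.5597,-.1155],.013,.000065,.044)
cv2.imwrite('pics/z22.png',cv2.convertScaleAbs(np.hstack([z[:400,:400],r[:400,:400]]),alpha=1.6)[:,:,::-1])
E
```

```text
[ 0.5602 -0.1165  0.2315] F [ 1.    0.59 -0.68] T [ 0.095 -0.004 -0.041] xyaw -26.31 tilt [ 0.0038 -0.0016] j6 1.618
```

View pics/z22.png

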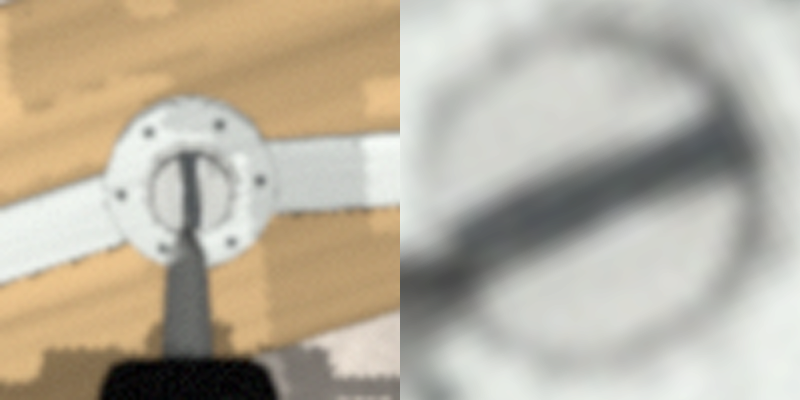

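The slot is now at about −22° (from +33.5°): turned ~56°, 0.97 rad, within the stated range. Back to the stand, restoring the original yaw.

```bash
python3 -m inch '{"twist":[[0,0,9.8],[0,0,9.8],[0,0,9.8],[0,0,9.8],[0,0,9.8],[0,0,9.8],[0,0,9.8],[0,0,9.8]],"dp":[[0,0.02,0.03],[-0.001,0.04,0.03],[-0.001,0.05,0.008],[-0.001,0.05,0],[-0.001,0.05,0],[-0.001,0.05,0],[-0.001,0.05,0],[-0.001,0.03,0]],"gripper":[0.02,0.02,0.02,0.02,0.02,0.02,0.02,0.02]}'
python3 -m inch '{"twist":[[0,0,9.8],[0,0,0],[0,0,0],[0,0,0]],"dp":[[-0.001,0.02,0],[0,0,0],[0,0,0],[0,0,0]],"gripper":[0.02,0.02,0.02,0.02]}'; python3 st.py
python3 - <<'E'
from h import *
c=snap('wrist','w13')
a=[]
for f in('w5','w13'):
    a.append(cv2.resize(load(f)['pixels'][170:250,240:320],None,fx=5,fy=5,interpolation=cv2.INTER_CUBIC))
cv2.imwrite('pics/z23.png',cv2.convertScaleAbs(np.hstack(a),alpha=2)[:,:,::-1])
E
```

```text
t: 17.05
eef_pos: [0.5513, 0.2262, 0.2964]
tool_rot: [0.897, 0.442, -0.001, -0.0]
contact_force: [1.4, 0.4, -1.2]
gripper_width: 0.0254
t: 17.55
eef_pos: [0.5513, 0.2429, 0.297]
tool_rot: [0.858, 0.513, -0.0, 0.0]
contact_force: [1.1, -0.2, -1.2]
gripper_width: 0.0259
[0.5513 0.2429 0.297 ] F [ 1.09 -0.23 -1.21] T [-0.059 -0.014  0.006] xyaw 61.71 tilt [-0.0003 -0.0003] j6 0.712
```

View pics/z23.png

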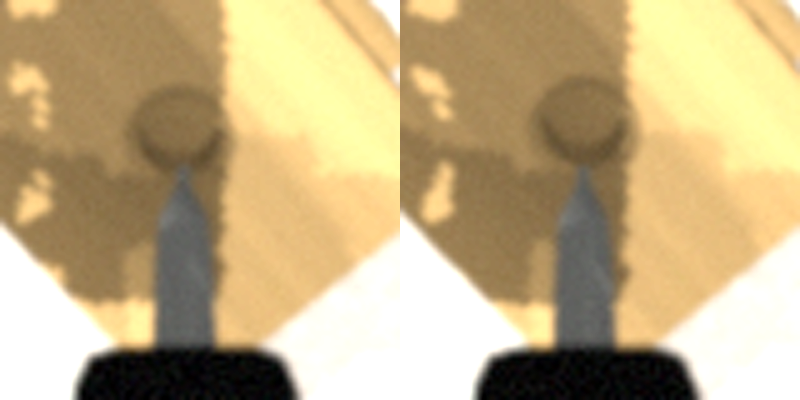

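Same picture as after the lift, just ~1.5 mm off; correct by (+1.2,+1.3) mm and lower.

```bash
python3 -m inch '{"twist":[[0,0,0],[0,0,0],[0,0,0],[0,0,0],[0,0,0],[0,0,0],[0,0,0],[0,0,0]],"dp":[[0.0012,0.0013,0],[0,0,-0.01],[0,0,-0.015],[0,0,-0.015],[0,0,-0.015],[0,0,-0.01],[0,0,0],[0,0,0]],"gripper":[0.02,0.02,0.02,0.02,0.02,0.02,0.02,0.02]}'; python3 st.py
python3 -m inch '{"twist":[[0,0,0],[0,0,0],[0,0,0],[0,0,0],[0,0,0]],"dp":[[0,0,-0.02],[0,0,-0.02],[0,0,-0.018],[0,0,-0.007],[0,0,0]],"gripper":[0.02,0.02,0.02,0.02,0.02]}'; python3 st.py
```

```text
t: 18.6
eef_pos: [0.5527, 0.2453, 0.2327]
tool_rot: [0.858, 0.514, 0.0, 0.0]
contact_force: [-0.8, 0.4, -1.1]
gripper_width: 0.0254
[0.5527 0.2453 0.2327] F [-0.81  0.39 -1.08] T [-0.036 -0.056 -0.009] xyaw 61.89 tilt [0.0009 0.0002] j6 0.712
t: 19.23
eef_pos: [0.552, 0.2451, 0.1662]
tool_rot: [0.858, 0.514, -0.001, -0.0]
contact_force: [-0.4, -0.5, -0.2]
gripper_width: 0.0251
[0.552  0.2451 0.1662] F [-0.44 -0.47 -0.2 ] T [-0.037 -0.07   0.009] xyaw 61.89 tilt [-0.0014 -0.0003] j6 0.712
```

```bash
python3 -m inch '{"twist":[[0,0,0],[0,0,0],[0,0,0],[0,0,0]],"dp":[[0,-0.0007,-0.0025],[0,0,-0.001],[0,0,-0.001],[0,0,0]],"gripper":[0.02,0.02,0.02,0.02]}'; python3 st.py
```

```text
t: 19.73
eef_pos: [0.5524, 0.2446, 0.1628]
tool_rot: [0.858, 0.514, 0.0, 0.0]
contact_force: [-0.4, -0.8, -1.5]
gripper_width: 0.0257
[0.5524 0.2446 0.1628] F [-0.39 -0.8  -1.46] T [ 0.    -0.083  0.007] xyaw 61.88 tilt [0.0002 0.0001] j6 0.711
```

```bash
python3 -m inch '{"twist":[[0,0,0],[0,0,0],[0,0,0]],"dp":[[0,0,-0.0008],[0,0,-0.0004],[0,0,0]],"gripper":[0.02,0.02,0.02]}'; python3 st.py;  python3 -m inch '{"twist":[[0,0,0],[0,0,0]],"dp":[[0,0,-0.0005],[0,0,0]],"gripper":[0.02,0.02]}'; python3 st.py
```

```text
t: 20.1
eef_pos: [0.5524, 0.2446, 0.1616]
tool_rot: [0.858, 0.514, 0.0, 0.0]
contact_force: [-1.5, -0.5, 0.6]
gripper_width: 0.0258
[0.5524 0.2446 0.1616] F [-1.48 -0.54  0.56] T [-0.034  0.016 -0.01 ] xyaw 61.89 tilt [0.0001 0.    ] j6 0.711
t: 20.35
eef_pos: [0.5524, 0.2446, 0.1616]
tool_rot: [0.858, 0.514, 0.0, 0.0]
contact_force: [-2.3, -0.1, 5.5]
gripper_width: 0.0258
[0.5524 0.2446 0.1616] F [-2.28 -0.14  5.48] T [-0.164  0.499 -0.051] xyaw 61.89 tilt [0.0002 0.    ] j6 0.711
```

Shoulder is on the stand (Fz +5.5 N at the original height). Release gently, then rise straight up.

```bash
python3 -m inch '{"twist":[[0,0,0],[0,0,0],[0,0,0],[0,0,0]],"dp":[[0,0,0.0003],[0,0,0],[0,0,0],[0,0,0]],"gripper":[0.03,0.045,0.06,0.06]}'
python3 -m inch '{"twist":[[0,0,0],[0,0,0],[0,0,0],[0,0,0],[0,0,0],[0,0,0]],"dp":[[0,0,0.01],[0,0,0.025],[0,0,0.03],[0,0,0.03],[0,0,0.03],[0,0,0]],"gripper":[0.06,0.06,0.06,0.06,0.06,0.06]}'
python3 - <<'E'
from h import *
snap('wrist','w14'); c=snap('scene','s14'); snap('top','t14')
z=cv2.resize(c['pixels'][185:280,350:460],None,fx=5.5,fy=5.5,interpolation=cv2.INTER_CUBIC); cv2.imwrite('pics/z24.png',z[:,:,::-1])
E
```

```text
t: 20.85
eef_pos: [0.5523, 0.2445, 0.1611]
tool_rot: [0.858, 0.514, -0.0, -0.0]
contact_force: [0.4, -0.3, -0.2]
gripper_width: 0.0582
t: 21.6
eef_pos: [0.5538, 0.245, 0.29]
tool_rot: [0.858, 0.514, 0.003, 0.001]
contact_force: [0.5, 1.0, -0.7]
gripper_width: 0.0603
```

View pics/w14.png

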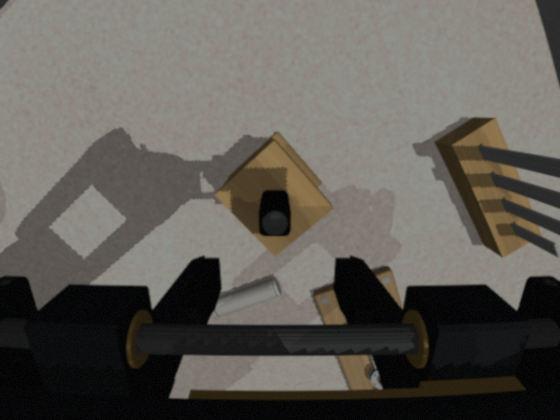

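View pics/z24.png

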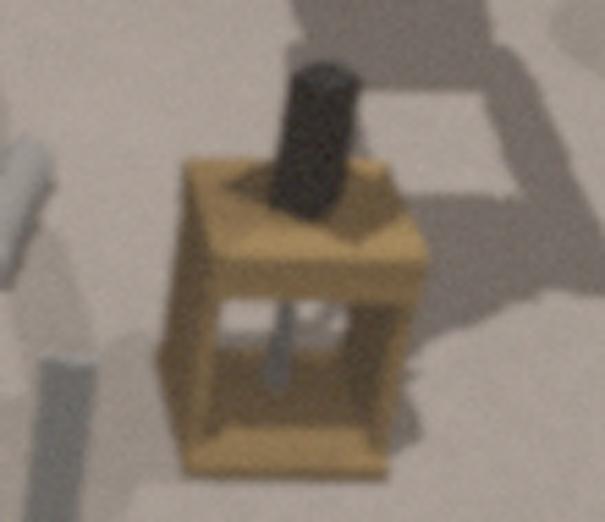

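View pics/t14.png

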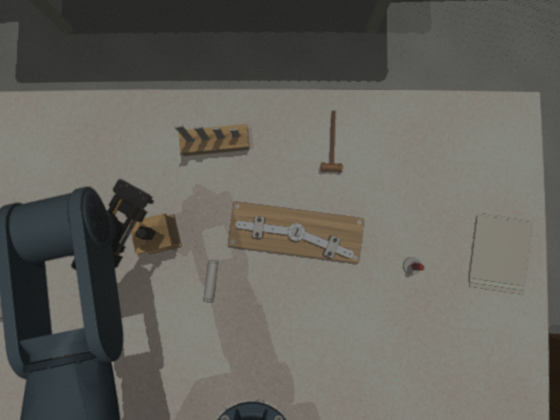

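Driver hangs as before and everything else in the top view is at its original pixels. One last slot check in the top view and then hand in.

Run:
```python
from h import *
for f in('top0','t14'):
    c=load(f); r=rect(c,[.5565,-.1152],.014,.0001,.044); g=cv2.cvtColor(r,cv2.COLOR_RGB2GRAY)
    n=len(g);yy,xx=np.mgrid[:n,:n]-n//2; m=((g<np.percentile(g,8))&(np.hypot(xx,yy)<100)).astype(np.uint8)
    k,l,st,ce=cv2.connectedComponentsWithStats(m); i=1+np.argmax(st[1:,4]); p=np.argwhere(l==i)[:,::-1].astype(np.float32)
    v=cv2.fitLine(p,cv2.DIST_L2,0,.01,.01).ravel(); print(f,np.degrees(np.arctan(v[1]/v[0])),len(p))
a=load('top0')['pixels'].astype(int);b=load('t14')['pixels'].astype(int)
d=np.abs(a-b).max(2); print([ (n,int(d[s].max())) for n,s in dict(stays=np.s_[120:160,175:252],hammer=np.s_[108:178,315:345],cot=np.s_[255:280,400:428],palm=np.s_[258:304,200:220]).items()])
bot.job_done(); print(sensors.get_obs()['t'])
```

```text
top0 34.581787 5998
t14 -22.281229 5969
[('stays', 14), ('hammer', 14), ('cot', 14), ('palm', 13)]
the job is handed in; nothing more can be done
the job is handed in; nothing more can be done
```

I turned the lock screw clockwise until it stopped and put the driver back in its stand. The job was handed in at about 22 s on the robot's clock.

- **Seating:** The blade went to the slot floor. It met resistance with the tool at z 0.1807 m; resting on top of the head it would have met it at about 0.1856 m.
- **Tightening:** The slot went from about +34° to about −22°, roughly 57° or 0.98 rad, measured the same way in the wrist and top views. At the end the slot stayed put while the torque rose to 0.48 N m, against about 0.1 N m while it was turning. When I eased back, the torque fell away elastically, so I take the screw to be on its stop.
- **Driver:** I lowered it until its shoulder rested on the stand at the original height, released it gently and lifted clear. The pictures show it hanging as it did before.
- **Other things:** The stays, hammer, cot and palm bar show only image noise between the first and last top views.

Two things were not ideal:
- **Axis offset:** Midway the driver was about 1 mm off the screw's axis, with about 6 N of side force, so I shifted it to follow.
- **Lag at the stop:** The tool ran about 45° past the slot, more than the roughly 11° of play the slot allows. I put this down to give in the grip. The handle did not look turned in the jaws, and lifted out, the blade was lined up with the tool again.

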